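# Open the hair collector's filter cover

## Task

Open the bench hair collector for cleaning: turn both black wing thumbscrews on its metal cover anticlockwise as far as they go, then lift the cover off by its handle and gently lay it, handle up, on the middle of the flat rectangular mat, lined up with the mat's long sides. Lower it until it lies on the mat before letting go, and leave the thumbscrews open.

Things in the scene. Friction and masses are not known exactly. Their poses are not given: they have to be found in the camera images.
- cover: bare metal plate 120 (x) by 280 (y) by 5 mm, about 0.4 kg, loose in a 4 mm rim on the grey collector; origin: centre of its underside (70 mm up at the start), z up, y along the long side. Grip: dark bar along y over the centre, 12 mm thick (x), 64 long, 23 to 41 mm above the origin, open beneath. Comes up only when both wings lie along its slots (y); rises 40 mm to clear them.
- screw_left (a joint): angle (rad) of the captive thumbscrew at the cover's x = 0, y = +105 mm; turns on the spot, does not rise. Black upright blade 40 mm long, 10 thick, 77 to 109 mm above the table. At 0 it lies along the cover's x (tight); grows anticlockwise from above to a stop at 1.57, along y (loose). Friction 0.04 N m, stays where left; starts at 0.1 to 0.3. (The round dial nearby is no thumbscrew.)
- screw_right (a joint): the same for the identical thumbscrew at the cover's x = 0, y = -105 mm; its blade goes through a slot 24 mm (x) by 50 mm (y) in the cover, like the other one.
- mat: flat rectangular silicone mat, 190 (x) by 330 (y) by 6 mm thick, fixed to the table; origin: centre of its underside on the table, z up, y along its long side. The cover laid on it has its origin 6 mm above the table. A smaller round mat elsewhere on the table is not meant.

How it is judged:
By the outcome, as a careful person would: the job done as asked, in the order asked, and still so for the second after the job is handed in, with the robot touching nothing.
It also fails if it takes over 69 s, if anything falls off the work surface, if the arm or the gripper's body presses on something with over 40 N, if the wrist force passes 120 N, or if a joint passes its speed limit or range.

## Robot

A 6-joint arm with a two-finger parallel gripper is mounted at the origin on the work surface. World frame = base frame: x ahead of the robot, y to its left, z up, the work surface at z = 0. Lengths are in m, angles in rad, forces in N, time in s.
With the tool pointing down it reaches from about 0.375 to 0.9 m from the base axis. Payload 3.1 kg.
Tool frame: the origin (TCP) lies at the very end of the fingers, on their centre line; the grasp point (between the pads) lies behind it (env.grasp_offset is the z of the grasp point in the tool frame, in m); z points along the fingers, y is the line along which they close (so a half turn about z gives the same grasp; the last joint's range is limited). The gripper opens to 87 mm and grips with 3 to 60 N. Pads are 19 mm wide; open, the fingers measure 117 mm over their backs; the gripper's body (75 mm by 190 mm) begins 51 mm behind the grasp point.
Start: joints at [-1.526, 0.527, 1.433, -0, 1.181, -0.178], TCP at [0.138, -0.61, 0.223] pointing down, gripper open.
Joint ranges: [-3.08, 3.08], [-0.75, 2.2], [0.22, 2.44], [-1.43, 4.57], [0, 2.65], [-2.85, 2.85]. Speed limits (rad/s): [2.79, 2.79, 3.14, 3.14, 3.14, 3.14].

## Interface

Orientations are given as a rotation vector (axis times angle).
In Python, from plant import env gives the robot as it stands.
- The arm moves only by the shell command python3 -m handwheel 'ROWS' [FORCE]. ROWS is text: rows parted by semicolons, each of 7 numbers parted by spaces: the turn, a rotation vector about the tool's x, y, z normalised to -1 to 1, where 1 is pi/2 rad, then the shift along the tool's x, y, z normalised to -1 to 1, where 1 is 0.05 m, then the gripper's target within -1 to 1 (fully open at 1, half-way at 0, shut at -1). In form: rx ry rz dx dy dz claw; .... A call has 1 to 12 rows; each row shifts and turns the commanded pose from where the row before left it, along the tool's axes as they then stand; what a row does not reach is not made up. A row lasts 1/10 s, in which the tool goes at most 50 mm and 8.59 degrees, less where a joint would pass 70% of its speed; a pose out of reach is approached as far as the arm can. A call with a number of a shift or a turn outside -1 to 1 is refused whole. A call with a gripper value outside its range is refused whole. The fingers move at their own pace and stop on an object; FORCE is the grip in N (left out, the last holds). Time passes only in rows, so rows that do not move let the fingers close. It gives the time, the measured TCP pose, the force, the opening and the grip force at its end, in the units of the state.
- env.observe(): the state, without advancing time (a new reading comes with each control period).
- env.capture(name): name is "scene" or "side" or "wrist"; returns a dict with "img" (384x512x3 uint8, blue, green, red), "K" (3x3 intrinsics, pixels), "k1" (the pictures are not rectified: a ray, as slopes to the right and down, at radius r is drawn at 1 + k1 r^2 times it, then the intrinsics apply), "rvec" (rotation vector, rad) and "tvec" (3), from world to camera coordinates, as OpenCV has them. Camera axes: x right, y down, z forward; pixel columns grow to the right and rows downward; lengths in m; the calibration is good to about 2 mm. A picture is of the moment at which its call begins. There is no depth.
- env.close_job(): hands the job in; it is judged then, once.
The state is a dict: "time": time; "joint_pos": joint angles; "qd": joint speeds; "effort": joint torques, N m; "position": TCP position; "orientation": TCP orientation; "contact_force": force on the tool from outside, world axes, zero at the start; "wrist_torque": the same for the moment, N m; "finger_gap": finger opening in m; "grasp_force": force on a finger pad.
Only numpy, scipy, OpenCV 4.12 (cv2) and the standard library are available. Lean on these libraries where they do the work, as an engineer would, in place of code of your own. Each camera call takes 0.05 s, during which the arm holds its last target. There are 200 camera calls.

## Working session

There is one attempt and no reset: what is moved stays moved. The work goes in short steps, Python scripts to look and compute and a shell command to move; the robot and the scene stay as the last step left them, time stands still between calls to the robot, and variables do not carry over. Pictures are saved under pics/ and viewed, at most 10 in all, crops included, and the job is handed in when it is done.

```bash
ls; mkdir -p pics; python3 - <<'E'
from plant import env
import cv2,numpy as np
ims=[]
for n in("scene","side"):
    c=env.capture(n);np.savez("pics/%s.npz"%n,**c);cv2.imwrite("pics/%s0.png"%n,c["img"])
    print(n,c["K"].tolist(),c["k1"],c["rvec"],c["tvec"])
print(env.observe(),env.grasp_offset)
E
```

```text
pics
scene [[359.74846572136795, 0.0, 256.9186978579438], [0.0, 359.74846572136795, 192.01489046330485], [0.0, 0.0, 1.0]] -0.01210695582232228 [ 1.49850818  1.77705749 -0.94709381] [ 0.10339144 -0.20905565  1.33071118]
side [[382.1660176328089, 0.0, 250.50806863983536], [0.0, 382.1660176328089, 188.12202537213926], [0.0, 0.0, 1.0]] -0.04236903093076059 [ 0.38935574 -2.78460846  1.16532146] [0.50788887 0.17106818 0.908146  ]
{'time': 0.1, 'joint_pos': array([-1.52651711e+00,  5.28360645e-01,  1.43378802e+00, -8.38106619e-06,
        1.18138987e+00, -1.78469263e-01]), 'qd': array([ 7.23301004e-05, -8.78394885e-04, -2.78529206e-03,  9.11990530e-04,
       -1.50905092e-03,  1.13585189e-03]), 'effort': array([-3.69279342e-04, -4.40984130e+01, -1.77151197e+01,  6.34001568e-02,
        5.33824519e-02, -5.89115257e-05]), 'position': array([ 0.13808466, -0.60887462,  0.2216728 ]), 'orientation': array([-3.12019773e+00, -3.48958713e-01, -1.92660880e-04]), 'contact_force': array([-0.14589263,  0.51327089,  0.92978265]), 'wrist_torque': array([-0.03658441, -0.04616591, -0.03242303]), 'grasp_force': 0.0, 'finger_gap': 0.08693331803146229} -0.0187
```

View pics/scene0.png

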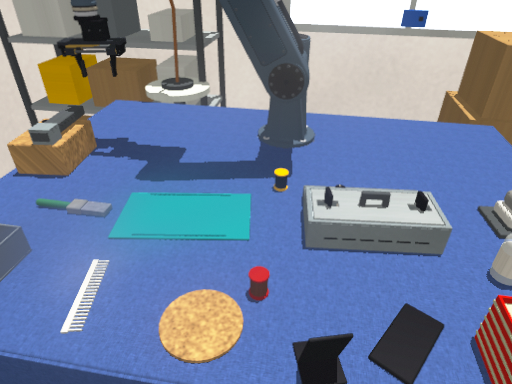

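View pics/side0.png

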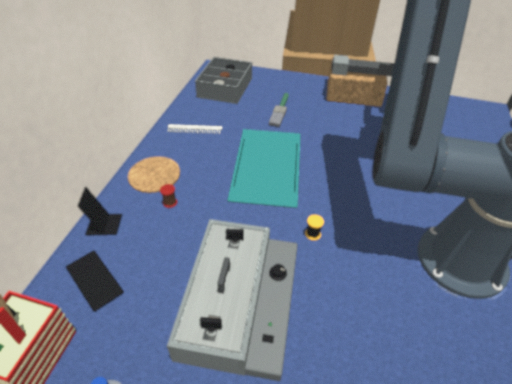

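The scene view shows the teal mat with corners at about (133,193), (250,194), (251,238) and (112,237). The collector has its handle at (375,199) and its wings at (328,198) and (421,202). In the side view the mat corners are at (243,129), (300,133), (297,206) and (230,200), the wings at (234,236) and (211,325), and the handle at (223,274). The dial is at (278,271).

```bash
cat > h.py <<'E'
import numpy as np,cv2
def cam(c): return c["K"],np.array([float(c["k1"]),0,0,0]),cv2.Rodrigues(np.array(c["rvec"],float))[0],np.array(c["tvec"],float).ravel()
def plane(c,px,z):
    K,d,R,t=cam(c);u=cv2.undistortPoints(np.array(px,float).reshape(-1,1,2),K,d)[:,0]
    r=np.c_[u,np.ones(len(u))]@R;o=-R.T@t
    return o+r*((z-o[2])/r[:,2])[:,None]
def proj(c,p):
    K,d,R,t=cam(c);return cv2.projectPoints(np.array(p,float),R,t,K,d)[0][:,0]
E
python3 - <<'E'
from h import *
np.set_printoptions(precision=4,suppress=True)
S=np.load("pics/scene.npz");D=np.load("pics/side.npz")
print("mat",plane(S,[(133,193),(250,194),(251,238),(112,237)],.006),plane(D,[(243,129),(300,133),(297,206),(230,200)],.006))
print("wings/handle",plane(S,[(328,190),(421,194),(375,193)],.108),plane(D,[(235,231),(211,319),(224,259),(222,290)],.108))
for n,c in(("s",S),("d",D)):
    i=c["img"];b=(330,175,450,260) if n=="s" else (165,210,305,385)
    if n=="s": b=(295,175,455,260)
    cv2.imwrite("pics/%s_c.png"%n,cv2.resize(i[b[1]:b[3],b[0]:b[2]],None,fx=(5 if n=="s" else 3.4),fy=(5 if n=="s" else 3.4),interpolation=cv2.INTER_CUBIC))
E
```

```text
mat [[ 0.4687 -0.3733  0.006 ]
 [ 0.4159 -0.0555  0.006 ]
 [ 0.5972 -0.0201  0.006 ]
 [ 0.6508 -0.3389  0.006 ]] [[ 0.6515 -0.3481  0.006 ]
 [ 0.4659 -0.3798  0.006 ]
 [ 0.4145 -0.056   0.006 ]
 [ 0.593  -0.0273  0.006 ]]
wings/handle [[0.5181 0.1449 0.108 ]
 [0.4969 0.354  0.108 ]
 [0.5116 0.2506 0.108 ]] [[0.5214 0.1495 0.108 ]
 [0.5024 0.3547 0.108 ]
 [0.5211 0.2252 0.108 ]
 [0.5023 0.2935 0.108 ]]
```

View pics/d_c.png

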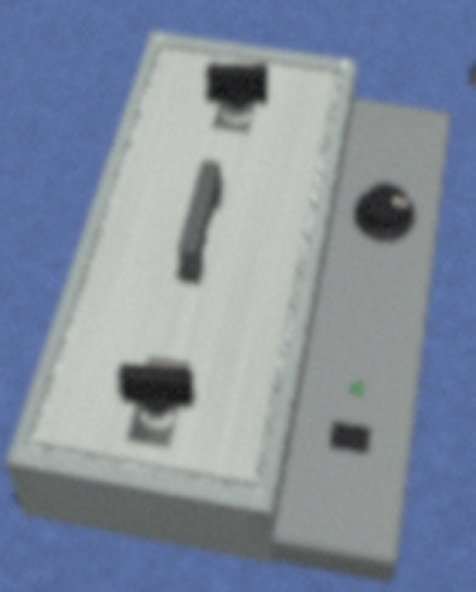

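Estimates so far:

| Item | x | y | Yaw |
|---|---|---|---|
| Cover centre | 0.51 | 0.25 | about 5.5° |
| Mat centre | 0.532 | -0.20 | about 9° |

Next I move above the collector for a closer look.

```bash
python3 -m handwheel '0 0 0 .466 -.416 -.08 1;0 0 0 .466 -.416 -.08 1;0 0 0 .466 -.416 -.08 1;0 0 0 .466 -.416 -.08 1;0 0 0 .466 -.416 -.08 1;0 0 0 .466 -.416 -.08 1;0 0 0 .466 -.416 -.08 1;0 0 0 .466 -.416 -.08 1;0 0 0 .466 -.416 -.08 1;0 0 0 .466 -.416 -.08 1' 
python3 -m handwheel '0 0 0 .466 -.416 -.08 1;0 0 0 .466 -.416 -.08 1;0 0 0 .466 -.416 -.08 1;0 0 0 .466 -.416 -.08 1;0 0 0 .466 -.416 -.08 1;0 0 0 .466 -.416 -.08 1;0 0 0 .466 -.416 -.08 1;0 0 0 .466 -.416 -.08 1;0 0 0 .466 -.416 -.08 1;0 0 0 .466 -.416 -.08 1'
python3 -m handwheel '0 0 0 .175 -.678 -.06 1;0 0 0 .175 -.678 -.06 1;0 0 0 .175 -.678 -.06 1;0 0 0 .175 -.678 -.06 1;0 0 0 .175 -.678 -.06 1;0 0 0 .175 -.678 -.06 1;0 0 0 .175 -.678 -.06 1;0 0 0 .175 -.678 -.06 1;0 0 0 .175 -.678 -.06 1;0 0 0 .175 -.678 -.06 1;0 0 0 0 0 0 1;0 0 0 0 0 0 1'
python3 - <<'E'
from plant import env
import cv2,numpy as np
c=env.capture("wrist");np.savez("pics/w1.npz",**c);cv2.imwrite("pics/w1.png",cv2.resize(c["img"],None,fx=1.5,fy=1.5))
E
```

```text
time: 1.1
position: [0.3198, -0.3538, 0.2624]
orientation: [-3.121, -0.349, 0.0]
contact_force: [-0.4, 0.3, -0.1]
finger_gap: 0.0868
grasp_force: 0.0
time: 2.1
position: [0.501, -0.0995, 0.3024]
orientation: [-3.122, -0.349, 0.001]
contact_force: [0.3, -0.4, -0.6]
finger_gap: 0.0872
grasp_force: 0.0
time: 3.3
position: [0.5106, 0.2495, 0.332]
orientation: [3.121, 0.352, -0.002]
contact_force: [-0.1, 0.0, -0.2]
finger_gap: 0.087
grasp_force: 0.0
```

View pics/w1.png

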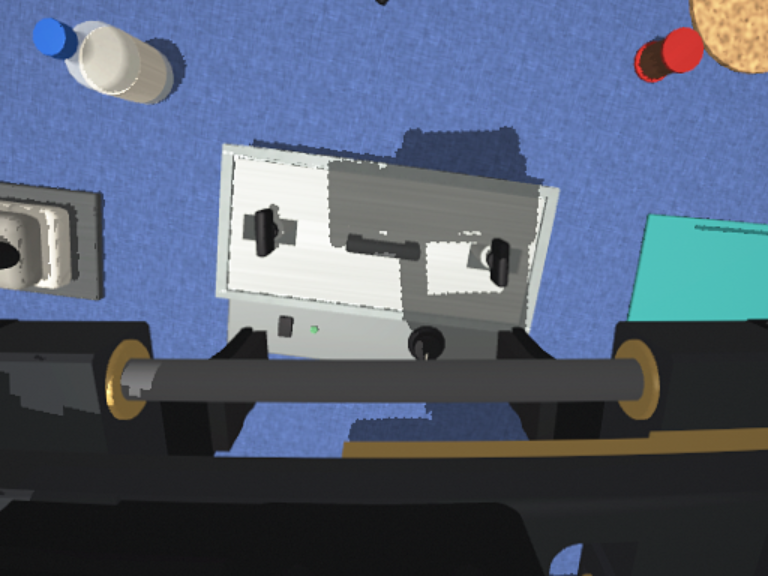

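The wrist view shows the wings near (266,231) and (499,262), in 1.5x pixels, and the handle from (347,243) to (420,252). I'll enlarge it to get the blade angles.

```bash
python3 - <<'E'
import cv2,numpy as np
i=np.load("pics/w1.npz")["img"]
# origin: left crop (155,130), right (310,145), handle (220,145); x7
cs=[cv2.resize(i[y:y+50,x:x+50],None,fx=7.6,fy=7.6,interpolation=cv2.INTER_CUBIC) for x,y in((152,130),(308,150))]
g=np.clip(np.hstack(cs).astype(float)*1.6,0,255).astype(np.uint8)
cv2.imwrite("pics/w1c.png",g)
E
```

```text
(no output)
```

View pics/w1c.png

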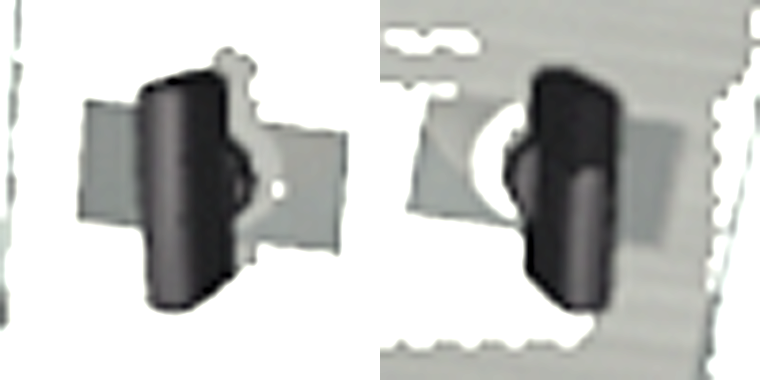

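The crop shows the left blade's top face from (165,85) to (172,305). The right blade's runs from about (600,95) to (588,303). The slot corners are clear.

```bash
python3 - <<'E'
from h import *
np.set_printoptions(precision=4,suppress=True)
c=np.load("pics/w1.npz")
L=lambda p:np.array(p)/7.6+[152,130]; R=lambda p:(np.array(p)-[380,0])/7.6+[308,150]
ang=lambda p:np.degrees(np.arctan2(*(p[1]-p[0])[1::-1]))
for n,f,b,s in(("A",L,[(172,305),(165,85)],[(88,100),(348,135),(340,250),(80,218)]),("B",R,[(588,303),(600,95)],[(430,95),(685,125),(660,245),(410,210)])):
    B=plane(c,f(b),.109);S=plane(c,f(s),.075)
    print(n,"blade",B.mean(0),"ang",ang(B),np.linalg.norm(B[1]-B[0]),"slot",S.mean(0),S.tolist())
    globals()[n]=S.mean(0)
print("centre",(A+B)/2,"yaw",ang(np.array([B,A]))-90,np.linalg.norm(A-B))
E
```

```text
A blade [0.5045 0.3523 0.109 ] ang 11.2065511420942 0.03687410479981296 slot [0.5037 0.3526 0.075 ] [[0.5122843137113878, 0.37723298120477583, 0.07500000000000001], [0.5163776801974564, 0.3300896914207032, 0.07500000000000001], [0.4954699887874524, 0.327738460415136, 0.07500000000000001], [0.49078757777591675, 0.3753390414007014, 0.07500000000000001]]
B blade [0.5248 0.1442 0.109 ] ang 13.283376983623372 0.03598057135448016 slot [0.524  0.1438 0.075 ] [[0.5323959643456508, 0.16852338901622788, 0.07500000000000001], [0.5376800981698973, 0.12110694099303426, 0.07500000000000001], [0.5150118308810383, 0.11904896488248118, 0.07500000000000001], [0.5109330236605396, 0.16639918011338214, 0.07500000000000001]]
centre [0.5139 0.2482 0.075 ] yaw 5.545464249986011 0.2098123821996809
```

Wing A is at (0.504, 0.3525) and wing B at (0.5245, 0.144). Both blades are at about 12°, which matches the tool yaw. I'll start with wing A.

```bash
python3 -m handwheel '0 0 0 .083 -.509 .5 1;0 0 0 .083 -.509 .5 1;0 0 0 .083 -.509 .5 1;0 0 0 .083 -.509 .5 1;0 0 0 0 0 .4 1;0 0 0 0 0 .4 1;0 0 0 0 0 .4 1;0 0 0 0 0 .4 1;0 0 0 0 0 .4 1;0 0 0 0 0 .4 1;0 0 0 0 0 .3 1;0 0 0 0 0 .3 1' 25
python3 -m handwheel '0 0 0 0 0 0 -1;0 0 0 0 0 0 -1;0 0 0 0 0 0 -1;0 0 0 0 0 0 -1;0 0 0 0 0 0 -1;0 0 0 0 0 0 -1;0 0 0 0 0 0 -1;0 0 0 0 0 0 -1' 25
```

```text
time: 4.55
position: [0.5052, 0.3505, 0.0817]
orientation: [3.122, 0.346, -0.001]
contact_force: [-0.5, 0.2, 0.3]
finger_gap: 0.0869
grasp_force: 0.0
time: 5.35
position: [0.5048, 0.3522, 0.0826]
orientation: [-3.122, -0.35, -0.0]
contact_force: [-0.3, 0.0, -0.3]
finger_gap: 0.0305
grasp_force: 0.0
```

```bash
python3 -m handwheel '0 0 0 0 0 0 -1;0 0 0 0 0 0 -1;0 0 0 0 0 0 -1;0 0 0 0 0 0 -1;0 0 0 0 0 0 -1;0 0 0 0 0 0 -1' 25
```

```text
time: 5.95
position: [0.5044, 0.3539, 0.0826]
orientation: [-3.119, -0.347, -0.0]
contact_force: [-1.2, 3.9, -0.4]
finger_gap: 0.0162
grasp_force: 25.0
```

```bash
python3 -m handwheel '0 0 0 0 0 0 -1;0 0 0 0 0 0 -1;0 0 0 0 0 0 -1' 25
```

```text
time: 6.25
position: [0.5044, 0.354, 0.0826]
orientation: [-3.119, -0.347, -0.0]
contact_force: [-2.0, 4.8, -0.9]
finger_gap: 0.0159
grasp_force: 25.0
```

The gap of 16 mm is wider than the 10 mm blade, so the fingertips are probably pinching the round hub. I'll raise the tool 8 mm and regrip.

```bash
python3 -m handwheel '0 0 0 0 0 0 -.3;0 0 0 0 0 0 -.3;0 0 0 0 0 -.08 -.3;0 0 0 0 0 -.08 -.3;0 0 0 0 0 0 -1;0 0 0 0 0 0 -1;0 0 0 0 0 0 -1;0 0 0 0 0 0 -1;0 0 0 0 0 0 -1' 25
```

```text
time: 7.15
position: [0.5043, 0.3539, 0.0906]
orientation: [-3.119, -0.347, -0.0]
contact_force: [-1.7, 6.3, 0.1]
finger_gap: 0.0095
grasp_force: 25.0
```

```bash
python3 -m handwheel '0 0 -.0945 0 0 0 -1;0 0 -.0945 0 0 0 -1;0 0 -.0945 0 0 0 -1;0 0 -.0945 0 0 0 -1;0 0 -.0945 0 0 0 -1;0 0 -.0945 0 0 0 -1;0 0 -.0945 0 0 0 -1;0 0 -.0945 0 0 0 -1;0 0 -.0945 0 0 0 -1;0 0 -.0945 0 0 0 -1;0 0 0 0 0 0 -1;0 0 0 0 0 0 -1' 25
python3 - <<'E'
from plant import env
from scipy.spatial.transform import Rotation as R
import numpy as np
o=env.observe();M=R.from_rotvec(o["orientation"]).as_matrix();print(np.degrees(np.arctan2(M[1,0],M[0,0])),o["wrist_torque"],o["contact_force"],o["joint_pos"])
E
```

```text
time: 8.35
position: [0.5046, 0.3538, 0.0906]
orientation: [-2.07, -2.36, -0.004]
contact_force: [-1.6, 5.4, -0.1]
finger_gap: 0.0097
grasp_force: 25.4
97.47047326662724 [ 0.98296608  0.12215649 -0.47337087] [-1.60490182  5.44513931 -0.07138457] [0.42876435 0.68349219 1.56299634 0.0040419  0.89367987 0.29585055]
```

Wing A is against its stop: the tool is at 97.5° with a 0.47 N m reaction torque. Next is wing B.

```bash
python3 -m handwheel '0 0 0 0 0 0 0;0 0 0 0 0 0 0;0 0 0 0 0 0 0;0 0 0 0 0 -.4 0;0 0 0 0 0 -.4 0;0 0 0 -.598 -.021 0 0;0 0 0 -.598 -.021 0 0;0 0 0 -.598 -.021 0 0;0 0 0 -.598 -.021 0 0;0 0 0 -.598 -.021 0 0;0 0 0 -.598 -.021 0 0;0 0 0 -.598 -.021 0 0' 25
python3 -m handwheel '0 0 .094 0 0 0 0;0 0 .094 0 0 0 0;0 0 .094 0 0 0 0;0 0 .094 0 0 0 0;0 0 .094 0 0 0 0;0 0 .094 0 0 0 0;0 0 .094 0 0 0 0;0 0 .094 0 0 0 0;0 0 .094 0 0 0 0;0 0 .094 0 0 0 0;0 0 0 0 0 0 0;0 0 0 0 0 0 0'
python3 - <<'E'
from plant import env
import cv2,numpy as np
c=env.capture("side");np.savez("pics/d2.npz",**c);cv2.imwrite("pics/d2.png",cv2.resize(c["img"][180:380,160:360],None,fx=3,fy=3,interpolation=cv2.INTER_CUBIC))
E
```

```text
time: 9.55
position: [0.526, 0.1421, 0.1306]
orientation: [2.066, 2.367, -0.001]
contact_force: [1.9, -0.1, 0.2]
finger_gap: 0.0437
grasp_force: 0.0
time: 10.75
position: [0.5259, 0.1435, 0.1306]
orientation: [3.12, 0.366, -0.0]
contact_force: [-0.3, 0.8, 0.4]
finger_gap: 0.0437
grasp_force: 0.0
```

View pics/d2.png

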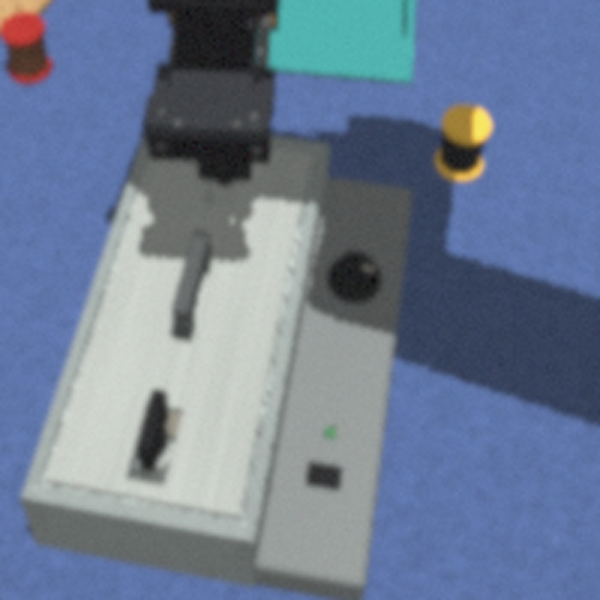

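The wing at (155,430) in the crop now lies along its slot. I'll grip and turn wing B.

```bash
python3 -m handwheel '0 0 0 -.02 -.03 .4 0;0 0 0 0 0 .2 0;0 0 0 0 0 .2 0;0 0 0 0 0 0 0;0 0 0 0 0 0 -1;0 0 0 0 0 0 -1;0 0 0 0 0 0 -1;0 0 0 0 0 0 -1;0 0 0 0 0 0 -1;0 0 0 0 0 0 -1;0 0 0 0 0 0 -1;0 0 0 0 0 0 -1' 25
```

```text
time: 12.0
position: [0.5248, 0.1451, 0.0908]
orientation: [-3.121, -0.361, -0.001]
contact_force: [-0.3, 0.3, 3.0]
finger_gap: 0.0099
grasp_force: 25.0
```

```bash
python3 -m handwheel '0 0 -.094 0 0 0 -1;0 0 -.094 0 0 0 -1;0 0 -.094 0 0 0 -1;0 0 -.094 0 0 0 -1;0 0 -.094 0 0 0 -1;0 0 -.094 0 0 0 -1;0 0 -.094 0 0 0 -1;0 0 -.094 0 0 0 -1;0 0 -.094 0 0 0 -1;0 0 -.094 0 0 0 -1;0 0 0 0 0 0 -1;0 0 0 0 0 0 -1' 25
python3 - <<'E'
from plant import env
from scipy.spatial.transform import Rotation as R
import numpy as np
o=env.observe();M=R.from_rotvec(o["orientation"]).as_matrix();print(np.degrees(np.arctan2(M[1,0],M[0,0])),o["wrist_torque"],o["contact_force"])
E
```

```text
time: 13.2
position: [0.5247, 0.1452, 0.0908]
orientation: [-2.07, -2.362, -0.001]
contact_force: [-0.8, 1.6, 4.5]
finger_gap: 0.0099
grasp_force: 25.6
97.54192596897127 [ 0.28528785  0.03090627 -0.44844738] [-0.8479973  1.608841   4.5415414]
```

Both screws are at their stops, and they put the cover centre at (0.5147, 0.2495) with yaw 5.5°. Now I grip the handle.

```bash
python3 -m handwheel '0 0 0 0 0 0 0;0 0 0 0 0 0 0;0 0 0 0 0 0 0;0 0 0 0 0 -.4 0;0 0 .023 0 0 -.4 0;0 0 0 .524 0 0 0;0 0 0 .524 0 0 0;0 0 0 .524 0 0 0;0 0 0 .524 0 0 0;0 0 0 0 0 0 0;0 0 0 0 0 .34 0;0 0 0 0 0 .3 0' 25
python3 -m handwheel '0 0 0 0 0 .3 0;0 0 0 0 0 0 0;0 0 0 0 0 0 -1;0 0 0 0 0 0 -1;0 0 0 0 0 0 -1;0 0 0 0 0 0 -1;0 0 0 0 0 0 -1;0 0 0 0 0 0 -1;0 0 0 0 0 0 -1;0 0 0 0 0 0 -1;0 0 0 0 0 0 -1' 45
```

```text
time: 14.4
position: [0.5144, 0.2488, 0.0982]
orientation: [2.106, 2.33, 0.0]
contact_force: [0.5, -0.5, -0.3]
finger_gap: 0.0432
grasp_force: 0.0
time: 15.5
position: [0.5146, 0.2493, 0.084]
orientation: [2.107, 2.33, 0.001]
contact_force: [-0.3, -0.7, 5.7]
finger_gap: 0.0116
grasp_force: 45.0
```

Gripped. I'll lift slowly and check with the side camera.

```bash
python3 -m handwheel '0 0 0 0 0 -.1 -1;0 0 0 0 0 -.1 -1;0 0 0 0 0 -.1 -1;0 0 0 0 0 -.1 -1;0 0 0 0 0 -.2 -1;0 0 0 0 0 -.2 -1;0 0 0 0 0 -.2 -1;0 0 0 0 0 -.2 -1;0 0 0 0 0 -.2 -1;0 0 0 0 0 -.2 -1;0 0 0 0 0 -.2 -1;0 0 0 0 0 -.2 -1' 45
python3 -m handwheel '0 0 0 0 0 -.2 -1;0 0 0 0 0 -.2 -1;0 0 0 0 0 0 -1'
python3 - <<'E'
from plant import env
import cv2,numpy as np
c=env.capture("side");cv2.imwrite("pics/d3.png",c["img"])
print(env.observe()["wrist_torque"])
E
```

```text
time: 16.7
position: [0.5141, 0.2492, 0.1844]
orientation: [-2.107, -2.33, 0.0]
contact_force: [0.8, -0.6, -4.3]
finger_gap: 0.0113
grasp_force: 45.0
time: 17.0
position: [0.5153, 0.2496, 0.2054]
orientation: [2.106, 2.328, 0.005]
contact_force: [0.3, 0.3, -4.6]
finger_gap: 0.0113
grasp_force: 45.0
[-0.04113095 -0.12073182  0.00573207]
```

View pics/d3.png

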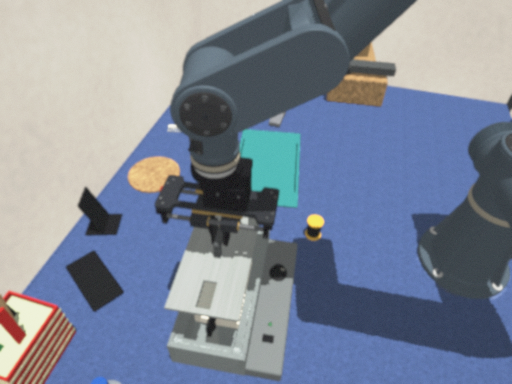

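The cover is lifted clear, with its load of about 4.5 N on the wrist. I'll refine the mat pose by colour from the first two pictures.

```bash
python3 - <<'E'
from h import *
for n in("scene","side"):
    c=np.load("pics/%s.npz"%n);h=cv2.cvtColor(c["img"],cv2.COLOR_BGR2HSV)
    m=cv2.inRange(h,(80,90,60),(97,255,255));k=max(cv2.findContours(m,0,1)[0],key=cv2.contourArea)[:,0]
    P=plane(c,k,.006)[:,:2];hull=cv2.convexHull((P*1000).astype(np.float32))
    q=cv2.boxPoints(cv2.minAreaRect(hull));M=cv2.moments(hull)
    e=[q[1]-q[0],q[2]-q[1]];L=max(e,key=np.linalg.norm)
    print(n,cv2.minAreaRect(hull),"centroid",M["m10"]/M["m00"],M["m01"]/M["m00"],"yaw",(np.degrees(np.arctan2(L[1],L[0]))-90+90)%180-90)
E
```

```text
scene ((534.2463989257812, -201.46078491210938), (195.0369415283203, 328.9253845214844), 9.136556625366211) centroid 533.7548539471962 -201.6153204991469 yaw 9.136566
side ((533.1065063476562, -200.53965759277344), (189.01492309570312, 331.9957275390625), 9.00859546661377) centroid 533.2607256668831 -200.02446829836066 yaw 9.008591
```

Mat centre is (0.5335, -0.2008) with yaw 9.07°, so I turn -3.3° and carry the cover over.

```bash
python3 -m handwheel '0 0 -.0184 0 0 0 -1;0 0 -.0184 0 0 0 -1;0 0 0 -.2 -.024 0 -1;0 0 0 -.4 -.047 0 -1;0 0 0 -.55 -.065 0 -1;0 0 0 -.55 -.065 0 -1;0 0 0 -.55 -.065 0 -1;0 0 0 -.55 -.065 0 -1;0 0 0 -.55 -.065 0 -1;0 0 0 -.55 -.065 0 -1;0 0 0 -.55 -.065 0 -1;0 0 0 -.55 -.065 0 -1' 45
python3 -m handwheel '0 0 0 -.55 -.065 0 -1;0 0 0 -.55 -.065 0 -1;0 0 0 -.55 -.065 0 -1;0 0 0 -.55 -.065 0 -1;0 0 0 -.55 -.065 0 -1;0 0 0 -.45 -.053 0 -1;0 0 0 -.35 -.041 0 -1;0 0 0 -.25 -.03 0 -1;0 0 0 -.153 -.018 0 -1;0 0 0 0 0 0 -1;0 0 0 0 0 0 -1;0 0 0 0 0 0 -1' 45
python3 - <<'E'
from plant import env
from scipy.spatial.transform import Rotation as R
import numpy as np
o=env.observe();M=R.from_rotvec(o["orientation"]).as_matrix();print(np.degrees(np.arctan2(M[1,0],M[0,0])),M[:,2],o["position"])
d=np.array([.5335,-.2008,0])-o["position"];print("tool delta units",M.T@d/.05)
E
```

```text
time: 18.25
position: [0.5239, -0.0041, 0.2033]
orientation: [-2.039, -2.389, 0.001]
contact_force: [-0.2, 0.1, -4.5]
finger_gap: 0.0117
grasp_force: 45.0
time: 19.45
position: [0.5322, -0.2, 0.2035]
orientation: [-2.037, -2.39, -0.0]
contact_force: [-0.4, 0.8, -5.0]
finger_gap: 0.0116
grasp_force: 45.0
99.11722524174958 [-5.97717222e-04  7.82653804e-04 -9.99999515e-01] [ 0.53219603 -0.20003695  0.20347272]
tool delta units [-0.02273075  0.02522878  4.06942482]
```

```bash
python3 -m handwheel '0 0 0 -.022 .025 .2 -1;0 0 0 0 0 .4 -1;0 0 0 0 0 .4 -1;0 0 0 0 0 .4 -1;0 0 0 0 0 .4 -1;0 0 0 0 0 .4 -1;0 0 0 0 0 .4 -1;0 0 0 0 0 .3 -1;0 0 0 0 0 .2 -1;0 0 0 0 0 .1 -1;0 0 0 0 0 .1 -1;0 0 0 0 0 0 -1' 45
python3 -m handwheel '0 0 0 0 0 .05 -1;0 0 0 0 0 .05 -1;0 0 0 0 0 .05 -1;0 0 0 0 0 .05 -1;0 0 0 0 0 .05 -1;0 0 0 0 0 .03 -1;0 0 0 0 0 .02 -1;0 0 0 0 0 0 -1;0 0 0 0 0 0 -1'
python3 - <<'E'
from plant import env
import cv2
c=env.capture("side");cv2.imwrite("pics/d4.png",cv2.resize(c["img"][90:250,180:340],None,fx=3.7,fy=3.7,interpolation=cv2.INTER_CUBIC))
E
```

```text
time: 20.65
position: [0.5339, -0.202, 0.0384]
orientation: [-2.039, -2.39, 0.0]
contact_force: [0.1, 0.2, -4.9]
finger_gap: 0.0119
grasp_force: 45.0
time: 21.55
position: [0.5338, -0.2021, 0.0235]
orientation: [2.039, 2.39, -0.0]
contact_force: [-0.2, 1.0, -3.4]
finger_gap: 0.0114
grasp_force: 45.0
```

View pics/d4.png

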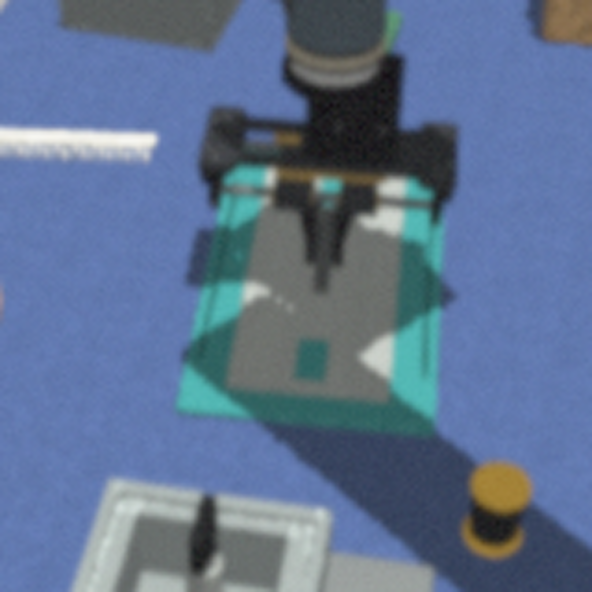

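The cover at (310,310) in the crop is centred on the mat and aligned with it, about 3 mm above. I'll lower it to contact.

```bash
python3 -m handwheel '0 0 0 0 0 .02 -1;0 0 0 0 0 .02 -1;0 0 0 0 0 .015 -1;0 0 0 0 0 .01 -1;0 0 0 0 0 0 -1;0 0 0 0 0 0 -1'
```

```text
time: 22.2
position: [0.5338, -0.2021, 0.0203]
orientation: [2.039, 2.39, -0.0]
contact_force: [-0.6, -0.7, -4.7]
finger_gap: 0.0115
grasp_force: 45.0
```

```bash
python3 -m handwheel '0 0 0 0 0 .01 -1;0 0 0 0 0 .01 -1;0 0 0 0 0 .01 -1;0 0 0 0 0 0 -1;0 0 0 0 0 0 -1'
```

```text
time: 22.7
position: [0.5339, -0.2021, 0.02]
orientation: [2.039, 2.39, 0.0]
contact_force: [-1.9, 1.1, 5.8]
finger_gap: 0.0113
grasp_force: 45.0
```

The force has gone to +5.8 N, so the cover lies on the mat. I'll release and retreat.

```bash
python3 -m handwheel '0 0 0 0 0 0 0;0 0 0 0 0 0 0;0 0 0 0 0 0 0;0 0 0 0 0 0 0;0 0 0 0 0 -.1 0;0 0 0 0 0 -.2 0;0 0 0 0 0 -.4 0;0 0 0 0 0 -.4 0;0 0 0 0 0 -.4 0;0 0 0 0 0 -.5 0;0 0 0 0 0 -.5 0;0 0 0 0 0 -.5 0' 
python3 -m handwheel '0 0 0 0 0 -.5 0;0 0 0 0 0 -.5 0;0 0 0 0 0 -.5 0;0 0 0 0 0 0 0;0 0 0 0 0 0 0'
python3 - <<'E'
from plant import env
import cv2
c=env.capture("scene");cv2.imwrite("pics/s5.png",cv2.resize(c["img"][160:280,90:460],None,fx=2.1,fy=2.1,interpolation=cv2.INTER_CUBIC))
E
```

```text
time: 23.9
position: [0.5337, -0.202, 0.1706]
orientation: [2.039, 2.389, 0.0]
contact_force: [0.5, -0.2, -0.4]
finger_gap: 0.0435
grasp_force: 0.0
time: 24.4
position: [0.5338, -0.202, 0.2447]
orientation: [2.038, 2.389, 0.0]
contact_force: [0.1, 0.4, -0.1]
finger_gap: 0.0437
grasp_force: 0.0
```

View pics/s5.png

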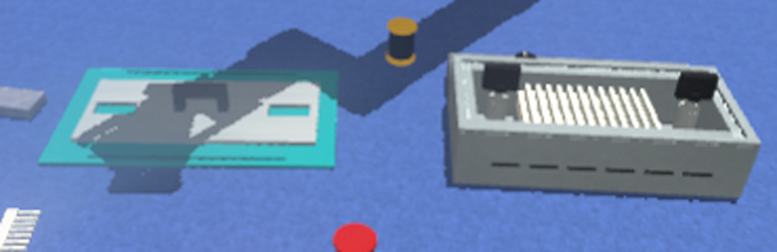

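The cover lies flat, handle up, in the middle of the mat at about (200,110) in the crop. Both wings, at (500,77) and (697,87), are along y.

```bash
python3 -c "
from plant import env
print(env.close_job())"
```

```text
the job is handed in; nothing more can be done
None
```

Job handed in at about 24 s: both thumbscrews are open against their stops, and the cover lies handle up on the middle of the rectangular mat, lined up with its long sides.

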